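# Hook out the pin tray and put the stray pin away

## Robot

A 6-joint arm with a two-finger parallel gripper is mounted at the origin on the work surface. World frame = base frame: x ahead of the robot, y to its left, z up, the work surface at z = 0. Lengths are in m, angles in rad, forces in N, time in s.
With the tool pointing down it reaches from about 0.35 to 0.975 m from the base axis. Payload 4.9 kg.
Tool frame: the origin (TCP) lies at the very end of the fingers, on their centre line; the grasp point (between the pads) lies 19 mm behind it; z points along the fingers, y is the line along which they close (so a half turn about z gives the same grasp; the last joint's range is limited). The gripper opens to 85 mm and grips with 20 to 120 N. Pads are 22 mm wide; open, the fingers measure 114 mm over their backs; the gripper's body (76 mm by 85 mm) begins 54 mm behind the grasp point. The pads swing forward as they close: fully open they stand 13 mm farther back than shut.
Start: joints at [1.126, 0.053, 1.613, -0, 1.476, -0.119], TCP at [0.2, 0.592, 0.231] pointing down, gripper open.
Joint ranges: [-3.01, 3.01], [-1.01, 2.22], [0.06, 2.58], [-1.02, 4.17], [0.09, 2.62], [-3.14, 3.14]. Speed limits (rad/s): [2.57, 2.57, 3.14, 3.14, 3.14, 3.14].

## Interface

Orientations are given as a rotation vector (axis times angle).
In Python, from station import * gives the robot as it stands.
- The arm moves only by the shell command python3 -m crank 'ROWS' [OPENING] [FORCE]. ROWS is JSON, a list of rows, each an object with "offset": the shift along the tool's x, y, z in m, a list of three; "twist": the turn, a rotation vector about the tool's x, y, z in degrees, a list of three. In form: [{"offset": [x, y, z], "twist": [rx, ry, rz]}, ...]. A call has 1 to 20 rows; each row is the pose to reach, as a shift and turn from the pose commanded when the call began, along the tool's axes at that moment; what a row does not reach only later rows make up. A row lasts 1/8 s, in which the tool goes at most 62.5 mm and 10.7 degrees, less where a joint would pass 70% of its speed; a pose out of reach is approached as far as the arm can. A call with a gripper value outside its range is refused whole. OPENING is the opening, from 0 (shut) to 1 (fully open), set as the call begins (- or left out, the last holds). The fingers move at their own pace and stop on an object; FORCE is the grip in N (left out, the last holds). Time passes only in rows, so rows that repeat a pose let the fingers close. It gives the time, the measured TCP pose, the force, the opening and the grip force at its end, in the units of the state.
- get_obs(): the state, without advancing time (a new reading comes with each control period).
- get_image(name): name is "scene" or "top" or "wrist"; returns the picture (480x640x3 uint8, red, green, blue); there is no depth.
- get_calibration(name): a dict with "intrinsics" (3x3 intrinsics, pixels), "world_from_camera" (4x4, takes a point from camera to world coordinates); the wrist camera has in their place "tool_from_camera" (4x4, takes a point from camera to tool coordinates, whose origin is the TCP and whose axes are the flange's). Camera axes: x right, y up, looking along -z (the intrinsics and any distortion apply to the point x, -y, -z); pixel columns grow to the right and rows downward; lengths in m; the calibration is good to about 2 mm. The wrist camera is an equidistant fisheye: a pixel r from the principal point sees the ray r / f radians off the axis. A picture is of the moment at which its call begins: read the wrist's pose just before it. get_calibration takes no time and is no camera call.
- finish_job(): hands the job in; it is judged then, once.
Trained networks look in the newest picture that a camera, given by its name, has taken for a name from the list of things; names that differ only in an ending like _2 or _b are one class to them, and where a whole thing is asked for, a point or a joint stands for the part that bears it (a point fixed in the world has none). Each returns a list of dicts, best first, with "confidence" (0 to 1); they miss things now and then, are a little off and sometimes report something else, mostly with a low value. They report only what shows in the picture. A call takes as long as a camera call. They do not tell look-alikes from the thing itself.
- cut_out(query, camera): "region" (480x640 bool, what is visible of it) and "rect" ([centre column, centre row, width, height] in pixels, round what is visible of it).
The state is a dict: "t": time; "q": joint angles; "dq": joint speeds; "effort": joint torques, N m; "tool_pos": TCP position; "tool_rot": TCP orientation; "contact_force": force on the tool from outside, world axes, zero at the start; "wrist_torque": the same for the moment, N m; "opening": finger opening in m; "grip_force": force on a finger pad.
Only numpy, scipy, OpenCV 4.12 (cv2) and the standard library are available. Lean on these libraries where they do the work, as an engineer would, in place of code of your own. Each camera call takes 0.05 s, during which the arm holds its last target. There are 200 camera calls.

## Task

With the orange-handled hook, catch the yellow loop of the red tray (the one with the pins) and drag the tray out of the low shelf until its whole front compartment is clear of the shelf deck, and put the hook back in its rest. Then stand the loose steel pin upright in the red tray's front compartment. Leave the grey tray, the bushings and the carton where they are.

Things in the scene. Friction and masses are not known exactly. Their poses are not given: they have to be found in the camera images.
- shelf: Fixed low shelf, blue frame, grey deck, two bays. Origin: centre of the bays at table level; its -y points out of the open front. Deck over y = -90 to 125 mm, x = -121 to 121 mm, underside 102, top 110 mm up (dark pins on its back edge are scenery). Bays at x = -58 and 58 mm, each 108 mm wide between 22 mm high rails that start at y = -88 mm; the trays slide on the table itself.
- pin_tray: Red tray, loose, three pins packed in its rear; 100 mm wide (x), 200 long (y), walls 45 high, 4 thick; about 0.75 kg. Origin: centre of underside; axes as the shelf's. It starts in either bay, front (-y) wall 10 to 30 mm ahead of the deck. A cross wall at y = 15 to 19 mm ends the empty front compartment, which is clear of the deck once the origin is at shelf y = -105 mm or beyond.
- pin_tray_loop (a point): Centre of the opening of the red tray's yellow pull loop, 120 mm ahead (-y) of the tray's origin, 28 mm above the table. The loop is a level U of 6 mm bar on the tray's front wall; opening 44 mm wide (x), 39 mm long (y): from the wall 20 mm behind this point to the outer bar 19 mm ahead. Free from above down to the table. Axes as the tray's.
- pin_tray_front (a point): Centre of the floor of the red tray's front compartment (top of the floor, 4 mm above the table). Inside the compartment measures 92 mm (x) by 111 mm (y), with walls 41 mm high above this floor. Axes as the tray's.
- bush_tray: Grey tray of the same make with two dark bushings in its rear compartment, in the other bay. Not to be moved.
- hook_grip (a point): Centre of the hook tool's orange handle, a bar 20 mm wide (x), 120 long (y), 26 high (z). An 8 mm steel rod leaves its +y end at mid-height and 140 mm from this point turns straight down (-z) as the prong. Tool about 0.22 kg, balance point some 20 mm towards +y. Starts in its rest, prong down.
- hook_tip (a point): Lower end of the hook's prong: 140 mm ahead (+y) of and 51 mm below point hook_grip in the tool's axes.
- rest_seat (a point): Where the handle's centre lies when the hook is in its rest: 59 mm up, prong tip then 8 mm above the table, prong towards +y. The rest is a fixed dark stand: base 70 x 110 x 8 mm, two forks at y = -42 and 42 mm, 52 wide (x), 12 thick (y), notches 30 mm wide, notch floor 46 and cheeks 60 mm up. Between the forks 72 mm is free for fingers down to the base.
- pin_center (a point): Centre (half-way up) of the loose steel pin, a plain round bar of 28 mm diameter and 90 mm height standing on end on the table, about 0.43 kg, with a dark band near its foot. z is along the pin.
- pin: The same loose steel pin; origin at the centre of its lower end, z up along the pin.
- hook: The same hook tool; origin at the middle of the handle's underside, 13 mm below point hook_grip.
- bushing_a: Bright steel bushing, 60 mm diameter, 40 mm high, standing loose on the table beyond the work. Origin: centre of its underside. Leave alone.
- bushing_b: Dark steel bushing, 52 mm diameter, 50 mm high, loose on the table. Origin: centre of its underside. Leave alone.
- carton: Cardboard carton 120 x 80 x 70 mm, loose on the table on the robot's right. Origin: centre of its underside. Leave alone.
There are look-alikes about, which are no part of the job. Leave any green or pink look-alike of the pin alone. Leave any purple look-alike of the part that bears rest_seat alone.

How it is judged:
By the outcome, as a careful person would: the job done as asked, in the order asked, and still so for the second after the job is handed in, with the robot touching nothing.
It also fails if it takes over 64 s, if anything falls off the work surface, if the arm or the gripper's body presses on something with over 40 N, if the wrist force passes 120 N, or if a joint passes its speed limit or range.

## Working session

There is one attempt and no reset: what is moved stays moved. The work goes in short steps, Python scripts to look and compute and a shell command to move; the robot and the scene stay as the last step left them, time stands still between calls to the robot, and variables do not carry over. Pictures are saved under pics/ and viewed, at most 10 in all, crops included, and the job is handed in when it is done.

```bash
ls; mkdir -p pics; python3 - <<'E'
from station import *
import cv2
o=get_obs();print({k:(o[k]) for k in o})
for n in("scene","top"):
    im=get_image(n);cv2.imwrite(f"pics/{n}0.png",im[:,:,::-1])
    c=get_calibration(n);print(c)
print(get_calibration("wrist"))
E
```

```text
pics
{'t': 0.0, 'q': array([ 1.12599795e+00,  5.33228348e-02,  1.61423342e+00,  1.09175667e-05,
        1.47596884e+00, -1.19002614e-01]), 'dq': array([ 0.00274795, -0.00224931, -0.00041585,  0.00075233, -0.00150095,
        0.00054024]), 'effort': array([ 1.59329982e-03, -3.93688023e+01, -3.70173275e+01, -7.84853705e-05,
        7.08619933e-03,  4.57241125e-07]), 'tool_pos': array([0.19978283, 0.59158902, 0.23012028]), 'tool_rot': array([-5.09411002e-01, -3.09946018e+00,  2.91039783e-03]), 'contact_force': array([ 0.7450911 , -0.83432574, -0.12596323]), 'wrist_torque': array([-0.03925197, -0.00032041,  0.05737157]), 'grip_force': 0.0, 'opening': 0.0853616763436734}
{'intrinsics': array([[466.18964713,   0.        , 317.87212035],
       [  0.        , 466.18964713, 235.7773515 ],
       [  0.        ,   0.        ,   1.        ]]), 'world_from_camera': array([[ 0.50899696, -0.60382409,  0.61344809,  1.24321256],
       [ 0.86073475,  0.36333834, -0.35654024, -0.50490237],
       [-0.00760163,  0.70949399,  0.70467049,  0.87463577],
       [ 0.        ,  0.        ,  0.        ,  1. 
[... 280 characters left out ...]
589, -0.02033132,  0.00973642, -0.10488854],
       [ 0.00842879,  0.06343983,  0.99795007,  1.25227585],
       [ 0.        ,  0.        ,  0.        ,  1.        ]])}
{'intrinsics': array([[371.64829954,   0.        , 332.84783392],
       [  0.        , 371.64829954, 245.41078589],
       [  0.        ,   0.        ,   1.        ]]), 'tool_from_camera': array([[ 1.01897999e-05,  9.47405180e-01,  3.20036598e-01,
         8.28767938e-02],
       [ 9.99999560e-01,  2.90694262e-04, -8.92382454e-04,
         8.56488079e-04],
       [-9.38480562e-04,  3.20036466e-01, -9.47404760e-01,
        -1.43084652e-01],
       [ 0.00000000e+00,  0.00000000e+00,  0.00000000e+00,
         1.00000000e+00]])}
```

View pics/top0.png

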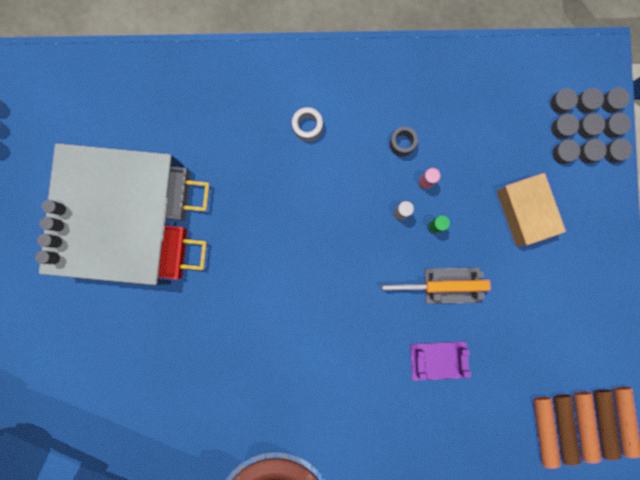

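View pics/scene0.png

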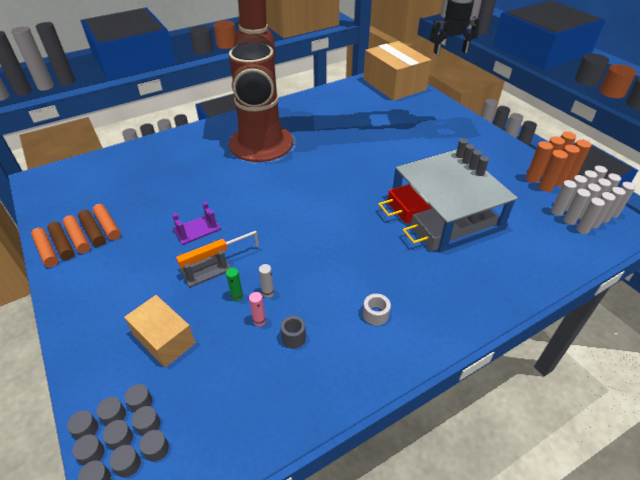

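Top view: the loose pin could be steel-grey (405,210), pink (430,178) or green (441,224); the plain grey steel one fits. For the rest, it is the dark stand (455,286) that holds the hook, or the purple one (441,361); the dark one fits. The red tray's loop is at (195,255). I'll confirm with one crop and measure.

```bash
cat > h.py <<'E'
from station import *
import cv2, numpy as np
from scipy.spatial.transform import Rotation as R
def plane(cam,uv,z):
    c=get_calibration(cam);K=c["intrinsics"];T=c["world_from_camera"]
    uv=np.atleast_2d(uv).astype(float)
    d=np.c_[(uv[:,0]-K[0,2])/K[0,0],-(uv[:,1]-K[1,2])/K[1,1],-np.ones(len(uv))]@T[:3,:3].T
    return T[:3,3]+d*((z-T[2,3])/d[:,2])[:,None]
def wplane(uv,z,o):
    "wrist fisheye pixel -> world plane z, o = obs just before picture"
    c=get_calibration("wrist");K=c["intrinsics"];T=c["tool_from_camera"]
    uv=np.atleast_2d(uv).astype(float)
    x=(uv-K[:2,2])/K[0,0];r=np.linalg.norm(x,axis=1,keepdims=True)+1e-12
    d=np.c_[x[:,:1]/r*np.sin(r),-x[:,1:]/r*np.sin(r),-np.cos(r)]@T[:3,:3].T
    Rt=R.from_rotvec(o["tool_rot"]).as_matrix();d=d@Rt.T;p=o["tool_pos"]+Rt@T[:3,3]
    return p+d*((z-p[2])/d[:,2])[:,None]
def proj(cam,P):
    c=get_calibration(cam);K=c["intrinsics"];T=c["world_from_camera"]
    q=(np.atleast_2d(P)-T[:3,3])@T[:3,:3];return np.c_[K[0,0]*q[:,0]/-q[:,2]+K[0,2],K[1,1]*-q[:,1]/-q[:,2]+K[1,2]]
def mask(im,lo,hi,box):
    h=cv2.cvtColor(im,cv2.COLOR_RGB2HSV);m=cv2.inRange(h,np.array(lo),np.array(hi))
    b=np.zeros_like(m);u0,v0,u1,v1=box;b[v0:v1,u0:u1]=m[v0:v1,u0:u1];return b
E
python3 - <<'E'
from h import *
im=cv2.imread("pics/top0.png")[:,:,::-1].copy()
crop=im[150:390,340:560];cv2.imwrite("pics/crop1.png",cv2.resize(crop,None,fx=2.5,fy=2.5,interpolation=cv2.INTER_CUBIC)[:,:,::-1])
def rect(m):
    ys,xs=np.nonzero(m);return cv2.minAreaRect(np.c_[xs,ys].astype(np.float32))
m=mask(im,(8,150,120),(22,255,255),(415,270,500,300));r=rect(m);print("handle",r)
b=cv2.boxPoints(r);P=plane("top",b,.072);print(P[:,:2],P.mean(0))
m=mask(im,(20,120,120),(35,255,255),(180,230,215,280));r=rect(m);print("loop",r);P=plane("top",cv2.boxPoints(r),.031);print(P[:,:2],P.mean(0))
ys,xs=np.nonzero(m);print(xs.min(),xs.max(),ys.min(),ys.max())
print("deck",plane("top",[(55,145),(171,154),(158,284),(40,273)],.11)[:,:2])
hs=cut_out("pin","top")
for x in hs[:4]:
    u,v,w,h=x["rect"];print("pin",x["confidence"],x["rect"],im[int(v),int(u)])
E
```

```text
handle ((457.0086669921875, 285.87188720703125), (11.090024948120117, 62.19248962402344), 88.66777801513672)
[[ 0.44667894 -0.29584442]
 [ 0.44694011 -0.41382444]
 [ 0.42601066 -0.41353837]
 [ 0.42577043 -0.29569111]] [ 0.43635003 -0.35472458  0.072     ]
loop ((192.61593627929688, 254.53395080566406), (22.55815887451172, 29.508296966552734), 6.842774391174316)
[[0.48218754 0.1782253 ]
 [0.53941898 0.17102664]
 [0.53324735 0.12725296]
 [0.47603285 0.13458409]] [0.50772168 0.15277225 0.031     ]
180 205 239 269
deck [[0.71203284 0.38844648]
 [0.69111519 0.17470193]
 [0.451863   0.19949985]
 [0.4763746  0.41403967]]
pin 0.7 [431.2, 179.9, 23.0, 19.3] [231 183 207]
pin 0.6 [437.2, 224.4, 15.4, 16.7] [ 79 195 107]
pin 0.57 [405.0, 211.0, 24.3, 16.4] [216 211 212]
```

View pics/crop1.png

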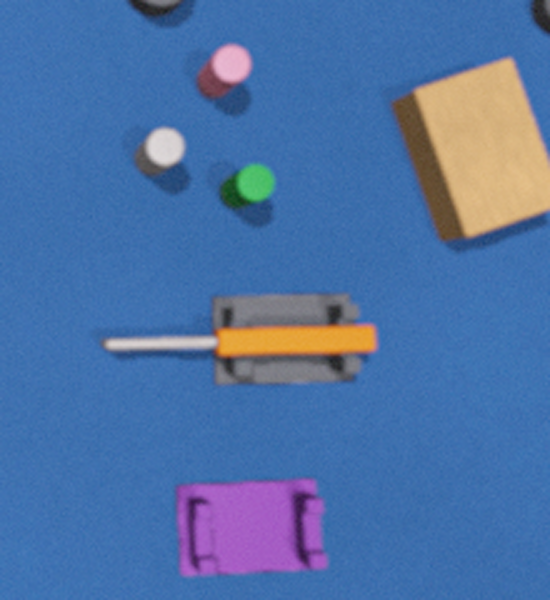

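The crop shows the grey steel pin, its top at about (406,209), with pink and green copies beside it. The hook lies in the dark rest and the purple stand is empty. Next I'll compute geometry and the first moves.

```bash
cat >> h.py <<'E'
def need(p,yaw,o=None):
    "offset (m) and twist (deg) in current tool axes to TCP p, tool down, tool y axis at world angle yaw (deg)"
    o=o or get_obs();Rt=R.from_rotvec(o["tool_rot"])
    a=np.radians(yaw);y=np.array([np.cos(a),np.sin(a),0]);z=np.array([0,0,-1.])
    G=R.from_matrix(np.c_[np.cross(y,z),y,z])
    print("offset",np.round(Rt.inv().apply(np.array(p)-o["tool_pos"]),4),"twist",np.round(np.degrees((Rt.inv()*G).as_rotvec()),2))
E
python3 - <<'E'
from h import *
im=cv2.imread("pics/top0.png")[:,:,::-1].copy()
print("pintops steel,pink,green",plane("top",[(406,208.8),(432.5,176),(442,223.5)],.09)[:,:2])
sc=cv2.imread("pics/scene0.png")[:,:,::-1].copy()
P=plane("top",[(406,208.8)],.09); print("pin top reproj in scene",proj("scene",P), "handle",proj("scene",[[.4363,-.3547,.072]]),"rod",plane("top",[(383,288)],.063))
m=mask(sc,(8,150,120),(22,255,255),(170,230,235,275));ys,xs=np.nonzero(m);print("scene handle centroid",xs.mean(),ys.mean())
print("loop reproj", proj("scene",[[.5072,.156,.028],[.5047,.1309,.03]]))
need([.45,.15,.25],0);need([.436,-.355,.15],0)
E
```

```text
pintops steel,pink,green [[ 0.58282125 -0.25989708]
 [ 0.64389732 -0.31163603]
 [ 0.5537842  -0.32665278]]
pin top reproj in scene [[264.67530223 266.50987699]] handle [[202.66626126 247.35011279]] rod [[ 0.43512089 -0.21532131  0.063     ]]
scene handle centroid 201.31462585034015 252.81462585034015
loop reproj [[390.74491857 205.31995855]
 [382.87854382 207.37304016]]
offset [-0.3784 -0.3384 -0.0192] twist [-8.000e-02  5.000e-02  7.133e+01]
offset [-0.5268 -0.8212  0.0815] twist [-8.000e-02  5.000e-02  7.133e+01]
```

```bash
python3 -m crank '[{"offset":[-0.378,-0.338,-0.02],"twist":[0,0,71.3]},{"offset":[-0.378,-0.338,-0.02],"twist":[0,0,71.3]},{"offset":[-0.378,-0.338,-0.02],"twist":[0,0,71.3]},{"offset":[-0.378,-0.338,-0.02],"twist":[0,0,71.3]},{"offset":[-0.378,-0.338,-0.02],"twist":[0,0,71.3]},{"offset":[-0.378,-0.338,-0.02],"twist":[0,0,71.3]},{"offset":[-0.378,-0.338,-0.02],"twist":[0,0,71.3]},{"offset":[-0.378,-0.338,-0.02],"twist":[0,0,71.3]},{"offset":[-0.527,-0.821,0.082],"twist":[0,0,71.3]},{"offset":[-0.527,-0.821,0.082],"twist":[0,0,71.3]},{"offset":[-0.527,-0.821,0.082],"twist":[0,0,71.3]},{"offset":[-0.527,-0.821,0.082],"twist":[0,0,71.3]},{"offset":[-0.527,-0.821,0.082],"twist":[0,0,71.3]},{"offset":[-0.527,-0.821,0.082],"twist":[0,0,71.3]},{"offset":[-0.527,-0.821,0.082],"twist":[0,0,71.3]},{"offset":[-0.527,-0.821,0.082],"twist":[0,0,71.3]},{"offset":[-0.527,-0.821,0.082],"twist":[0,0,71.3]},{"offset":[-0.527,-0.821,0.082],"twist":[0,0,71.3]},{"offset":[-0.527,-0.821,0.082],"twist":[0,0,71.3]}]' 1 80
python3 - <<'E'
from h import *
o=get_obs();im=get_image("wrist");cv2.imwrite("pics/w1.png",im[:,:,::-1])
print(o["t"],o["tool_pos"])
m=mask(im,(8,150,120),(22,255,255),(0,0,640,480))
n,l,s,c=cv2.connectedComponentsWithStats(m);print(s[1:][s[1:,4]>300],c[1:][s[1:,4]>300])
for q in("hook","rest_seat","pin"):
  for x in cut_out(q,"wrist")[:4]:print(q,round(x["confidence"],2),x["rect"])
need([.4363,-.3547,.04],0.0)
E
```

```text
t: 2.52
tool_pos: [0.4368, -0.3531, 0.1495]
tool_rot: [-2.219, -2.223, -0.001]
contact_force: [0.1, 0.0, -0.5]
opening: 0.0856
grip_force: 0.0
2.525 [ 0.43682319 -0.3530934   0.14945956]
[[ 317  170   33  174 4899]] [[333.12431108 254.3855889 ]]
hook 0.57 [333.9, 193.1, 30.2, 305.6]
rest_seat 0.92 [150.0, 209.9, 114.2, 147.5]
rest_seat 0.56 [334.2, 251.2, 86.7, 156.1]
pin 0.87 [541.8, 128.2, 89.1, 41.1]
pin 0.71 [596.4, 202.6, 87.3, 53.0]
pin 0.57 [499.7, 218.9, 85.6, 61.4]
offset [-0.0013 -0.0008  0.1099] twist [0.04 0.03 0.13]
```

View pics/w1.png

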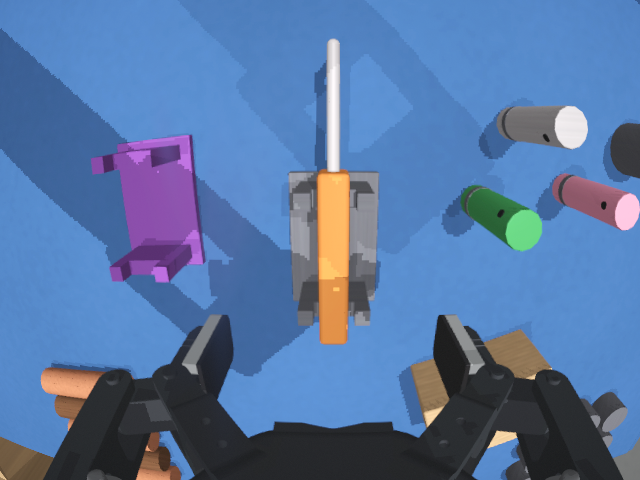

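The wrist view shows the handle at columns 318–349 and rows 170–343, centred between the fingers. I'll measure it through the fisheye model, and the steel pin (572,127) too.

```bash
python3 - <<'E'
from h import *
o=get_obs()
print(wplane([(320,171),(348,171),(319.5,343),(348.5,343),(333.5,44)],.072,o)[:4], wplane([(333.5,44)],.062,o))
print("pin top",wplane([(572,127)],.09,o))
E
```

```text
[[ 0.42919601 -0.29764589  0.072     ]
 [ 0.44586574 -0.297602    0.072     ]
 [ 0.42768736 -0.41718177  0.072     ]
 [ 0.44818097 -0.4171568   0.072     ]] [[ 0.43706489 -0.21905895  0.062     ]]
pin top [[ 0.58507042 -0.26048414  0.09      ]]
```

```bash
python3 -m crank '[{"offset":[-0.003,0,0.05],"twist":[0,0,0]},{"offset":[-0.003,0,0.09],"twist":[0,0,0]},{"offset":[-0.003,0,0.11],"twist":[0,0,0]},{"offset":[-0.003,0,0.11],"twist":[0,0,0]},{"offset":[-0.003,0,0.11],"twist":[0,0,0]}]' 1 80
python3 -m crank '[{"offset":[0,0,0],"twist":[0,0,0]},{"offset":[0,0,0],"twist":[0,0,0]},{"offset":[0,0,0],"twist":[0,0,0]},{"offset":[0,0,0],"twist":[0,0,0]},{"offset":[0,0,0],"twist":[0,0,0]},{"offset":[0,0,0],"twist":[0,0,0]},{"offset":[0,0,0],"twist":[0,0,0]},{"offset":[0,0,0],"twist":[0,0,0]}]' 0 80
```

```text
t: 3.35
tool_pos: [0.4377, -0.3584, 0.0413]
tool_rot: [2.218, 2.22, -0.0]
contact_force: [0.1, -1.1, 0.9]
opening: 0.0851
grip_force: 0.0
t: 4.35
tool_pos: [0.4368, -0.3577, 0.0398]
tool_rot: [2.22, 2.221, -0.0]
contact_force: [0.1, -0.4, 4.7]
opening: 0.0188
grip_force: 78.7
```

Opening is 18.8 mm at 79 N, so the handle is gripped. Next: lift, then carry to above the loop.

```bash
python3 -m crank '[{"offset":[0,0,-0.015],"twist":[0,0,0]},{"offset":[0,0,-0.04],"twist":[0,0,0]},{"offset":[0.01,0,-0.06],"twist":[0,0,0]},{"offset":[0.05,0.005,-0.07],"twist":[0,0,0]},{"offset":[0.1,0.015,-0.07],"twist":[0,0,1]},{"offset":[0.15,0.02,-0.07],"twist":[0,0,2]},{"offset":[0.2,0.03,-0.07],"twist":[0,0,3]},{"offset":[0.25,0.035,-0.07],"twist":[0,0,4]},{"offset":[0.3,0.045,-0.07],"twist":[0,0,5]},{"offset":[0.345,0.05,-0.065],"twist":[0,0,6]},{"offset":[0.365,0.055,-0.06],"twist":[0,0,6]},{"offset":[0.373,0.055,-0.06],"twist":[0,0,6]},{"offset":[0.373,0.055,-0.06],"twist":[0,0,6]},{"offset":[0.373,0.055,-0.06],"twist":[0,0,6]}]'
python3 - <<'E'
from h import *
o=get_obs();im=get_image("wrist");cv2.imwrite("pics/w2.png",im[:,:,::-1]);print(o["tool_pos"],o["opening"])
need([.4922,.0153,.042],-6)
E
```

```text
t: 6.1
tool_pos: [0.4913, 0.0148, 0.0995]
tool_rot: [2.335, 2.101, -0.0]
contact_force: [0.5, -0.1, -2.9]
opening: 0.0189
grip_force: 78.3
[0.49131215 0.01483896 0.0995166 ] 0.018886825365637353
offset [0.0006 0.0008 0.0575] twist [ 0.02  0.02 -0.04]
```

View pics/w2.png

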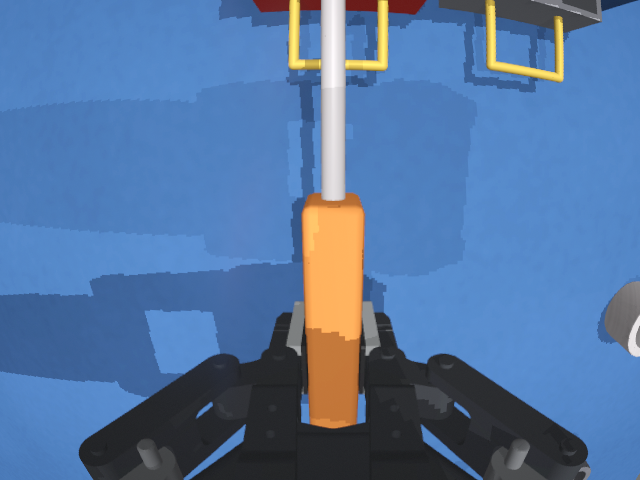

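The wrist view shows the rod at column 333 and the loop sides at 294 and 383, so they are aligned. The outer bar is at row 65. I'll check its distance.

```bash
python3 - <<'E'
from h import *
o=get_obs()
P=wplane([(338,65),(294,64),(383,65),(296,20),(381,20)],.031,o);print(P)
Rt=R.from_rotvec(o["tool_rot"]).inv();print("in tool axes",np.round(Rt.apply(P-o["tool_pos"]),4))
E
```

```text
[[0.50637178 0.13144531 0.031     ]
 [0.48214179 0.134961   0.031     ]
 [0.5314039  0.12940949 0.031     ]
 [0.48593692 0.16112377 0.031     ]
 [0.53325844 0.1564246  0.031     ]]
in tool axes [[ 0.1176  0.0026  0.0685]
 [ 0.1186 -0.0218  0.0685]
 [ 0.1182  0.0277  0.0685]
 [ 0.145  -0.0208  0.0685]
 [ 0.1453  0.0267  0.0685]]
```

```bash
python3 -m crank '[{"offset":[0,0.002,0.02],"twist":[0,0,0]},{"offset":[0,0.003,0.04],"twist":[0,0,0]},{"offset":[0,0.003,0.053],"twist":[0,0,0]},{"offset":[0,0.003,0.057],"twist":[0,0,0]},{"offset":[0,0.003,0.057],"twist":[0,0,0]}]'
python3 -m crank '[{"offset":[-0.007,0,0],"twist":[0,0,0]},{"offset":[-0.013,0,0],"twist":[0,0,0]},{"offset":[-0.017,0,0],"twist":[0,0,0]},{"offset":[-0.022,0,0],"twist":[0,0,0]},{"offset":[-0.029,0,0],"twist":[0,0,0]},{"offset":[-0.037,0,0],"twist":[0,0,0]},{"offset":[-0.046,0,0],"twist":[0,0,0]},{"offset":[-0.055,0,0],"twist":[0,0,0]},{"offset":[-0.064,0,0],"twist":[0,0,0]},{"offset":[-0.073,0,0],"twist":[0,0,0]},{"offset":[-0.082,0,0],"twist":[0,0,0]},{"offset":[-0.091,0,0],"twist":[0,0,0]},{"offset":[-0.1,0,0],"twist":[0,0,0]},{"offset":[-0.109,0,0],"twist":[0,0,0]},{"offset":[-0.117,0,0],"twist":[0,0,0]},{"offset":[-0.124,0,0],"twist":[0,0,0]},{"offset":[-0.129,0,0],"twist":[0,0,0]},{"offset":[-0.131,0,0],"twist":[0,0,0]},{"offset":[-0.131,0,0],"twist":[0,0,0]}]'
python3 - <<'E'
from h import *
im=get_image("top");cv2.imwrite("pics/t2.png",im[:,:,::-1])
m=mask(im,(20,120,120),(35,255,255),(180,225,300,285));n,l,s,c=cv2.connectedComponentsWithStats(m);print(s[1:],c[1:])
m=mask(im,(0,150,90),(6,255,255),(130,215,300,300));ys,xs=np.nonzero(m);r=cv2.minAreaRect(np.c_[xs,ys].astype(np.float32));print(r);print(plane("top",cv2.boxPoints(r),.045))
cv2.imwrite("pics/t2c.png",cv2.resize(im[180:340,30:350],None,fx=2.2,fy=2.2,interpolation=2)[:,:,::-1])
E
```

```text
t: 6.78
tool_pos: [0.4944, 0.0151, 0.0425]
tool_rot: [2.334, 2.102, 0.0]
contact_force: [0.4, -1.0, -1.6]
opening: 0.0189
grip_force: 78.4
t: 9.15
tool_pos: [0.4807, -0.1152, 0.0424]
tool_rot: [2.334, 2.103, -0.001]
contact_force: [0.3, 2.6, -0.2]
opening: 0.0189
grip_force: 78.4
[[242 244  23  13  78]
 [240 263  23  12  83]] [[254.83333333 248.01282051]
 [252.56626506 270.98795181]]
((229.61279296875, 258.93023681640625), (138.4512939453125, 52.681419372558594), 8.508703231811523)
[[ 0.46948227  0.21819991  0.045     ]
 [ 0.57010083  0.20277561  0.045     ]
 [ 0.52487359 -0.06202339  0.045     ]
 [ 0.42452204 -0.0451762   0.045     ]]
```

View pics/t2c.png

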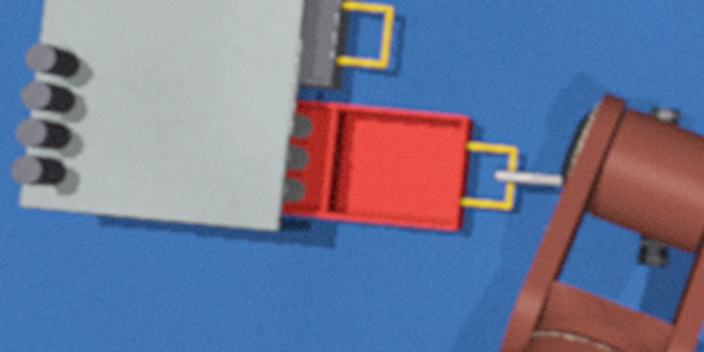

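The tray is out: front wall outer edge at about crop (466,172), cross wall at (338,160), deck edge at (290,165). I'll quantify the margin.

```bash
python3 - <<'E'
from h import *
f=lambda u,v:(30+u/2.2,180+v/2.2)
a=np.radians(-6);yd=np.array([-np.sin(a),np.cos(a)]);O=np.array([.581,.2766])
P=plane("top",[f(471,117),f(461,230),f(346,112),f(334,216)],.045)[:,:2];print(P,(P-O)@yd)
D=plane("top",[f(298,105),f(283,222)],.11)[:,:2];print(D,(D-O)@yd)
Q=plane("top",[f(516,148),f(512,208)],.031)[:,:2];print("bar",Q,(Q-O)@yd)
E
```

```text
[[0.54648034 0.04986898]
 [0.44727815 0.05983907]
 [0.55313259 0.15984622]
 [0.46186092 0.17093535]] [-0.22909725 -0.22955123 -0.11902713 -0.11753923]
[[0.55457137 0.18550283]
 [0.4574649  0.19832224]] [-0.09336068 -0.09076188]
bar [[0.51902197 0.01195496]
 [0.4657227  0.01626599]] [-0.26967375 -0.27095763]
```

```bash
python3 -m crank '[{"offset":[0.005,0,0],"twist":[0,0,0]},{"offset":[0.012,0,0],"twist":[0,0,0]},{"offset":[0.012,0,0],"twist":[0,0,0]},{"offset":[0.012,0,-0.02],"twist":[0,0,0]},{"offset":[0.012,0,-0.045],"twist":[0,0,0]},{"offset":[0.012,0,-0.065],"twist":[0,0,0]},{"offset":[0.012,0,-0.07],"twist":[0,0,0]},{"offset":[0.012,0,-0.07],"twist":[0,0,0]}]'
python3 - <<'E'
from h import *
need([.4368,-.3577,.11],0)
im=get_image("top");print(cv2.connectedComponentsWithStats(mask(im,(20,120,120),(35,255,255),(180,225,300,285)))[2:])
E
```

```text
t: 10.2
tool_pos: [0.4818, -0.103, 0.1121]
tool_rot: [2.334, 2.103, -0.0]
contact_force: [0.3, 0.5, -1.6]
opening: 0.019
grip_force: 78.4
offset [-0.258  -0.0183  0.0022] twist [-0.    0.02 -5.96]
(array([[     0,      0,    640,    480, 307040],
       [   242,    245,     23,     11,     76],
       [   240,    262,     23,     13,     84]], dtype=int32), array([[319.53426264, 239.48936621],
       [254.73684211, 247.85526316],
       [252.85714286, 270.80952381]]))
```

Loop has not moved and the hook is free. Carrying it back to above the rest.

```bash
python3 -m crank '[{"offset":[-0.02,0,0],"twist":[0,0,0]},{"offset":[-0.06,-0.004,0],"twist":[0,0,-1]},{"offset":[-0.105,-0.007,0],"twist":[0,0,-2]},{"offset":[-0.15,-0.01,0],"twist":[0,0,-3]},{"offset":[-0.195,-0.013,0],"twist":[0,0,-4]},{"offset":[-0.235,-0.016,0.002],"twist":[0,0,-5]},{"offset":[-0.252,-0.018,0.002],"twist":[0,0,-6]},{"offset":[-0.258,-0.018,0.002],"twist":[0,0,-6]},{"offset":[-0.258,-0.018,0.002],"twist":[0,0,-6]},{"offset":[-0.258,-0.018,0.002],"twist":[0,0,-6]}]'
python3 - <<'E'
from h import *
need([.4368,-.3577,.04],0)
E
```

```text
t: 11.5
tool_pos: [0.4373, -0.3568, 0.1099]
tool_rot: [-2.219, -2.222, -0.0]
contact_force: [0.0, -0.1, -2.3]
opening: 0.0191
grip_force: 78.3
offset [-0.001  -0.0005  0.0699] twist [-0.02 -0.04  0.08]
```

```bash
python3 -m crank '[{"offset":[-0.001,0,0.02],"twist":[0,0,0]},{"offset":[-0.001,0,0.045],"twist":[0,0,0]},{"offset":[-0.001,0,0.06],"twist":[0,0,0]},{"offset":[-0.001,0,0.066],"twist":[0,0,0]},{"offset":[-0.001,0,0.069],"twist":[0,0,0]},{"offset":[-0.001,0,0.07],"twist":[0,0,0]},{"offset":[-0.001,0,0.07],"twist":[0,0,0]}]'

```

```text
t: 12.38
tool_pos: [0.4376, -0.3592, 0.041]
tool_rot: [2.22, 2.221, -0.0]
contact_force: [0.0, 0.5, -2.2]
opening: 0.0196
grip_force: 78.3
```

```bash
python3 -m crank '[{"offset":[0,0,0.001],"twist":[0,0,0]},{"offset":[0,0,0.001],"twist":[0,0,0]},{"offset":[0,0,0.001],"twist":[0,0,0]}]'
python3 -m crank '[{"offset":[0,0,0],"twist":[0,0,0]},{"offset":[0,0,0],"twist":[0,0,0]},{"offset":[0,0,0],"twist":[0,0,0]},{"offset":[0,0,0],"twist":[0,0,0]},{"offset":[0,0,0],"twist":[0,0,0]},{"offset":[0,0,0],"twist":[0,0,0]},{"offset":[0,0,-0.03],"twist":[0,0,0]},{"offset":[0,0,-0.08],"twist":[0,0,0]},{"offset":[0,0,-0.13],"twist":[0,0,0]},{"offset":[0,0,-0.14],"twist":[0,0,0]},{"offset":[0,0,-0.14],"twist":[0,0,0]}]' 1
python3 - <<'E'
from h import *
o=get_obs();im=get_image("wrist");cv2.imwrite("pics/w3.png",im[:,:,::-1])
m=mask(im,(8,150,120),(22,255,255),(250,100,420,400));ys,xs=np.nonzero(m)
r=(xs.min(),xs.max(),ys.min(),ys.max());print(r)
print(wplane([(r[0],r[2]),(r[1],r[3])],.072,o).mean(0),o["tool_pos"],o["t"])
for x in cut_out("pin","wrist"):print(x["confidence"],x["rect"])
# neighbours vs closing direction
P=np.array([.584,-.260]);
for n,q in(("pink",[.644,-.312]),("green",[.554,-.327])):
    d=np.array(q)-P;print(n,np.hypot(*d),np.degrees(np.arctan2(d[1],d[0])))
E
```

```text
t: 12.75
tool_pos: [0.4375, -0.3591, 0.0398]
tool_rot: [2.22, 2.221, -0.0]
contact_force: [-0.2, -0.1, -0.6]
opening: 0.019
grip_force: 78.8
t: 14.12
tool_pos: [0.4374, -0.359, 0.1799]
tool_rot: [2.22, 2.221, -0.0]
contact_force: [-0.0, -0.8, -0.9]
opening: 0.0852
grip_force: 0.0
(np.int64(318), np.int64(346), np.int64(158), np.int64(315))
[ 0.43751641 -0.3575823   0.072     ] [ 0.43743724 -0.35897863  0.17991166] 14.125
0.76 [483.9, 200.1, 75.2, 56.6]
0.7 [522.9, 118.0, 77.8, 36.3]
0.7 [575.5, 186.8, 79.8, 46.3]
pink 0.07939773296511686 -40.914383220025094
green 0.07340980860893179 -114.12098311944251
```

View pics/w3.png

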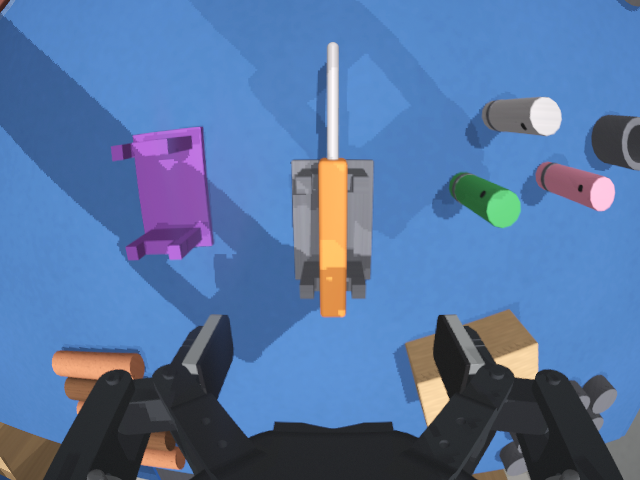

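The hook is back in its rest (handle columns 318–346), and the steel pin's top is at (545,116). Measuring the pin again.

```bash
python3 - <<'E'
from h import *
o=get_obs();print(wplane([(545,116)],.09,o))
need([.584,-.260,.17],12.5,o)
# approach hover offset
E
```

```text
[[ 0.58001025 -0.25919988  0.09      ]]
offset [0.0978 0.1476 0.0071] twist [ -0.11  -0.15 -12.47]
```

```bash
python3 -m crank '[{"offset":[0.03,0.045,0],"twist":[0,0,-3]},{"offset":[0.06,0.09,0],"twist":[0,0,-8]},{"offset":[0.09,0.135,0.005],"twist":[0,0,-12.5]},{"offset":[0.098,0.147,0.007],"twist":[0,0,-12.5]},{"offset":[0.098,0.147,0.007],"twist":[0,0,-12.5]},{"offset":[0.098,0.147,0.007],"twist":[0,0,-12.5]}]' 0.75 60
python3 - <<'E'
from h import *
o=get_obs();im=get_image("wrist");cv2.imwrite("pics/w4.png",im[:,:,::-1])
print(o["tool_pos"],o["opening"])
Rt=R.from_rotvec(o["tool_rot"]).inv()
for x in cut_out("pin","wrist"):
    r=x["region"];c=np.argwhere(r).mean(0).astype(int);print(x["confidence"],x["rect"],im[r].mean(0).round())
# bright grey top disc
h=cv2.cvtColor(im,cv2.COLOR_RGB2HSV);m=cv2.inRange(h,(0,0,190),(179,40,255));n,l,s,c=cv2.connectedComponentsWithStats(m)
for i in range(1,n):
    if s[i,4]>150:
        u=s[i,0]+s[i,2]/2-.5,s[i,1]+s[i,3]/2-.5;p=wplane([u],.09,o)[0];print(s[i],p,Rt.apply(p-o["tool_pos"]).round(4))
E
```

```text
t: 14.98
tool_pos: [0.5829, -0.2614, 0.1715]
tool_rot: [-1.967, -2.448, 0.001]
contact_force: [0.3, -0.6, -0.9]
opening: 0.0642
grip_force: 0.0
[ 0.58291063 -0.26137643  0.17146584] 0.06415942713324241
0.7 [392.8, 313.4, 38.3, 73.5] [185. 133. 154.]
0.69 [335.6, 240.8, 41.9, 64.2] [181. 178. 181.]
0.56 [281.1, 310.8, 49.0, 82.9] [ 58. 128.  76.]
[ 562   45   51   67 1364] [ 0.72712868 -0.09588939  0.09      ] [0.1305 0.1766 0.0813]
[140 145  16 108 484] [ 0.45288839 -0.24821592  0.09      ] [ 0.0408 -0.124   0.0817]
[ 314  236   42   38 1165] [ 0.58362046 -0.2595617   0.09      ] [0.0016 0.0012 0.0815]
```

View pics/w4.png

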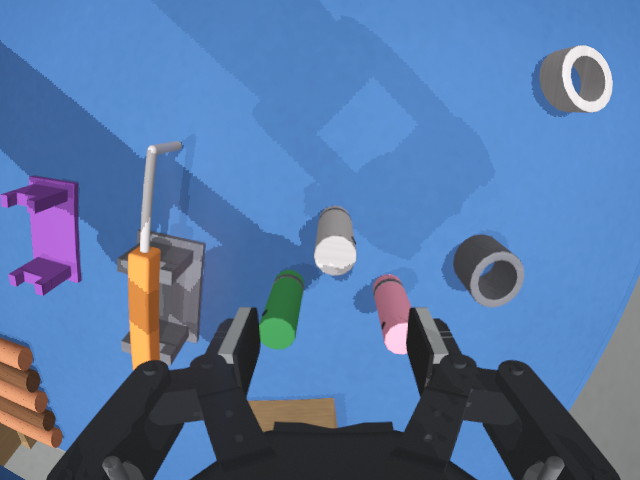

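The steel pin is centred at (335,255), with green and pink behind it, clear of the finger line. Offset is under 2 mm; descend.

```bash
python3 -m crank '[{"offset":[0.001,0.001,0.03],"twist":[0,0,0]},{"offset":[0.001,0.001,0.065],"twist":[0,0,0]},{"offset":[0.001,0.001,0.1],"twist":[0,0,0]},{"offset":[0.001,0.001,0.12],"twist":[0,0,0]},{"offset":[0.001,0.001,0.124],"twist":[0,0,0]},{"offset":[0.001,0.001,0.124],"twist":[0,0,0]}]'
python3 -m crank '[{"offset":[0,0,0],"twist":[0,0,0]},{"offset":[0,0,0],"twist":[0,0,0]},{"offset":[0,0,0],"twist":[0,0,0]},{"offset":[0,0,0],"twist":[0,0,0]},{"offset":[0,0,0],"twist":[0,0,0]},{"offset":[0,0,0],"twist":[0,0,0]}]' 0 60
python3 - <<'E'
from h import *
a=np.radians(-6);yd=np.array([-np.sin(a),np.cos(a)])
P=np.array([[.54648,.04987],[.44728,.05984],[.55313,.15985],[.46186,.17094]])
f=P[:2].mean(0);print("front wall",f)
c=f+yd*(.004+.0555); 
bar=np.array([.49237,.0141]);c2=bar+yd*(.0415+.004+.0555+.003);print(c,c2)
need([*c,.20],-6)
E
```

```text
t: 15.82
tool_pos: [0.5854, -0.2601, 0.0494]
tool_rot: [1.965, 2.449, 0.0]
contact_force: [-1.1, 0.6, 0.7]
opening: 0.0641
grip_force: 0.0
t: 16.58
tool_pos: [0.5855, -0.26, 0.0498]
tool_rot: [1.965, 2.449, -0.0]
contact_force: [-1.4, -0.3, 6.0]
opening: 0.0267
grip_force: 58.4
front wall [0.49688  0.054855]
[0.50309944 0.11402905] [0.50324096 0.11753028]
offset [ 0.3828  0.0009 -0.1507] twist [ 0.07  0.07 18.54]
```

Pin gripped at 26.7 mm, 58 N. Lift and carry to above the front compartment centre.

```bash
python3 -m crank '[{"offset":[0,0,-0.015],"twist":[0,0,0]},{"offset":[0,0,-0.045],"twist":[0,0,0]},{"offset":[0.005,0,-0.08],"twist":[0,0,0]},{"offset":[0.03,0,-0.11],"twist":[0,0,1]},{"offset":[0.07,0,-0.12],"twist":[0,0,3]},{"offset":[0.115,0,-0.12],"twist":[0,0,5]},{"offset":[0.16,0,-0.12],"twist":[0,0,7.5]},{"offset":[0.205,0,-0.12],"twist":[0,0,10]},{"offset":[0.25,0,-0.12],"twist":[0,0,12.5]},{"offset":[0.295,0,-0.12],"twist":[0,0,15]},{"offset":[0.335,0,-0.12],"twist":[0,0,17]},{"offset":[0.365,0,-0.12],"twist":[0,0,18.5]},{"offset":[0.38,0.001,-0.12],"twist":[0,0,18.5]},{"offset":[0.384,0.001,-0.12],"twist":[0,0,18.5]},{"offset":[0.384,0.001,-0.12],"twist":[0,0,18.5]},{"offset":[0.384,0.001,-0.12],"twist":[0,0,18.5]}]'
python3 - <<'E'
from h import *
o=get_obs();im=get_image("wrist");cv2.imwrite("pics/w5.png",im[:,:,::-1])
need([.503,.115,.0545],-6)
E
```

```text
t: 18.58
tool_pos: [0.5028, 0.1147, 0.1683]
tool_rot: [2.335, 2.101, -0.0]
contact_force: [0.7, 0.5, -4.3]
opening: 0.0267
grip_force: 59.2
offset [0.0003 0.0002 0.1138] twist [ 0.    0.02 -0.03]
```

View pics/w5.png

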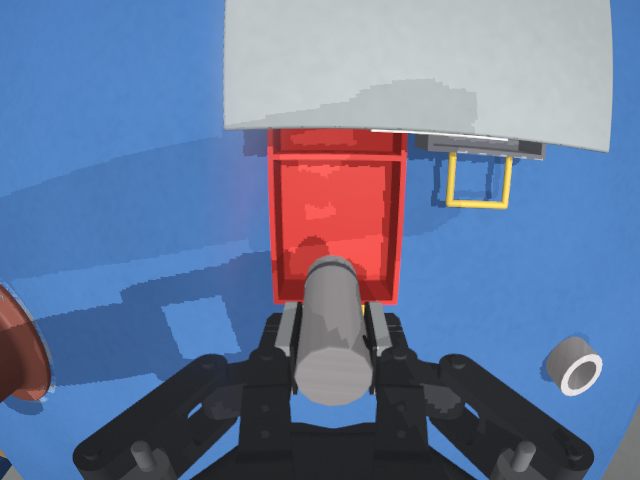

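The wrist view shows the compartment from row 157 (cross wall) to 303 (front wall), columns 272–402, with the pin upright at column 333. Cross-checking the centre.

```bash
python3 - <<'E'
from h import *
o=get_obs();P=wplane([(273,303),(398,303),(270,155),(406,157)],.045,o);Rt=R.from_rotvec(o["tool_rot"]).inv();print(Rt.apply(P-o["tool_pos"]).round(4))
E
```

```text
[[-0.0558 -0.0488  0.1233]
 [-0.0558  0.0528  0.1233]
 [ 0.0622 -0.0454  0.1233]
 [ 0.0609  0.0525  0.1233]]
```

Centred to within 3 mm. Lowering.

```bash
python3 -m crank '[{"offset":[0.001,0.002,0.03],"twist":[0,0,0]},{"offset":[0.002,0.002,0.065],"twist":[0,0,0]},{"offset":[0.002,0.002,0.095],"twist":[0,0,0]},{"offset":[0.002,0.002,0.108],"twist":[0,0,0]},{"offset":[0.002,0.002,0.112],"twist":[0,0,0]},{"offset":[0.002,0.002,0.114],"twist":[0,0,0]},{"offset":[0.002,0.002,0.114],"twist":[0,0,0]}]'
```

```text
t: 19.5
tool_pos: [0.5057, 0.1174, 0.0556]
tool_rot: [2.333, 2.102, 0.003]
contact_force: [-0.0, 0.2, -3.7]
opening: 0.0267
grip_force: 59.5
```

Still carrying most of the weight (-3.7 N), so I'll creep down.

```bash
python3 -m crank '[{"offset":[0,0,0.001],"twist":[0,0,0]},{"offset":[0,0,0.001],"twist":[0,0,0]},{"offset":[0,0,0.001],"twist":[0,0,0]}]'
```

```text
t: 19.88
tool_pos: [0.5052, 0.1174, 0.0539]
tool_rot: [2.333, 2.102, 0.001]
contact_force: [0.1, 0.8, -1.4]
opening: 0.0263
grip_force: 59.5
```

```bash
python3 -m crank '[{"offset":[0,0,0.001],"twist":[0,0,0]},{"offset":[0,0,0.001],"twist":[0,0,0]}]'
python3 -m crank '[{"offset":[0,0,0],"twist":[0,0,0]},{"offset":[0,0,0],"twist":[0,0,0]},{"offset":[0,0,0],"twist":[0,0,0]},{"offset":[0,0,0],"twist":[0,0,0]},{"offset":[0,0,0],"twist":[0,0,0]},{"offset":[0,0,-0.02],"twist":[0,0,0]},{"offset":[0,0,-0.06],"twist":[0,0,0]},{"offset":[0,0,-0.1],"twist":[0,0,0]},{"offset":[0,0,-0.14],"twist":[0,0,0]},{"offset":[-0.05,-0.0,-0.18],"twist":[0,0,0]},{"offset":[-0.11,0,-0.18],"twist":[0,0,0]},{"offset":[-0.17,0,-0.18],"twist":[0,0,0]},{"offset":[-0.23,0,-0.18],"twist":[0,0,0]},{"offset":[-0.23,0,-0.18],"twist":[0,0,0]},{"offset":[-0.23,0,-0.18],"twist":[0,0,0]}]' 0.7
python3 - <<'E'
from h import *
im=get_image("scene");t=get_image("top")
a=cv2.resize(im[80:290,150:530],(760,420));cv2.imwrite("pics/s2.png",a[:,:,::-1])
for n in("top",):
  for x in cut_out("pin",n):print(x["confidence"],x["rect"],t[x["region"]].mean(0).round(),plane("top",[x["rect"][:2]],.05))
E
```

```text
t: 20.12
tool_pos: [0.5053, 0.1175, 0.0538]
tool_rot: [2.334, 2.103, 0.001]
contact_force: [-4.0, -0.5, 6.1]
opening: 0.0265
grip_force: 60.5
t: 22.0
tool_pos: [0.4808, -0.1112, 0.2322]
tool_rot: [-2.334, -2.102, -0.001]
contact_force: [0.0, 0.9, 0.0]
opening: 0.0601
grip_force: 0.0
0.75 [437.4, 224.3, 16.9, 18.5] [ 61. 149.  90.] [[ 0.55577116 -0.32530318  0.05      ]]
0.59 [435.9, 286.7, 108.9, 11.4] [219. 164.  87.] [[ 0.43524215 -0.31856698  0.05      ]]
0.49 [429.0, 180.8, 21.3, 18.2] [179. 131. 154.] [[ 0.64107193 -0.31163131  0.05      ]]
```

View pics/s2.png

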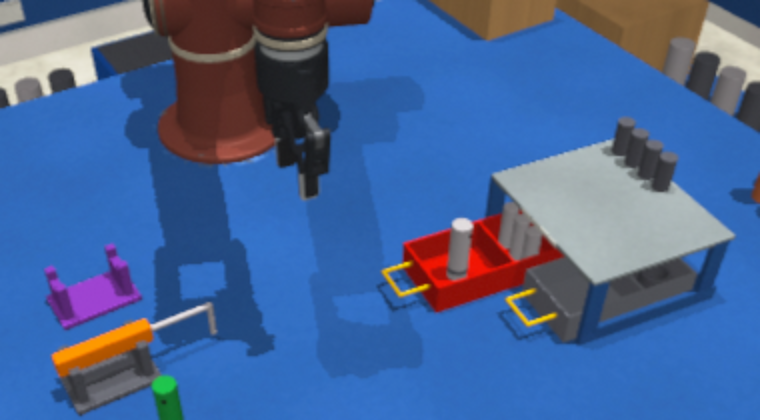

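The scene shows the pin upright in the red tray's front compartment (crop 460,248), the hook in its rest (105,345), and the grey tray in place. The robot is touching nothing.

```bash
python3 -c "
from station import *
print(finish_job())"
```

```text
the job is handed in; nothing more can be done
None
```

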